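Poise the punch over a tile balanced on the stake

TASK

The square copper tile is about to be dished on the round-topped steel stake: lift it off its cork pad, balance it level and centred on the crown of the stake, and let go of it. Then draw the plain brass punch from the punch block, carry it over the tool rack, and finish still holding it upright, round end down, about 10 mm above the centre of the tile, never touching the tile with it. Do not drop the tile, do not bump the rack, and leave the other punches, the bowl and the beaker where they are.

Things in the scene. Friction and masses are not known exactly. Their poses are not given: they have to be found in the camera images.
- tile: Loose square copper tile, 56 x 56 x 6 mm, about 0.17 kg, hammer-dimpled, with a dark purple heat spot (16 mm across) in the middle of its top. Starts flat on the cork pad, overhanging it by 3 to 9 mm all round. Origin: centre of its underside; z is its face normal (up), x and y run parallel to its edges.
- tile_centre (a point): Centre of the tile's top face, 6 mm above its origin.
- cork: Fixed square cork pad, 44 x 44 mm, 30 mm high, on which the tile starts. Origin: centre of its underside, on the table.
- stake: Fixed steel stake: a vertical round column of 45 mm radius ending in a half ball of 45 mm radius, its crown 90 mm above the table, on a dark wooden foot 110 x 110 x 20 mm. Origin: centre of the foot's underside, on the table. A flat tile set on the crown rests on one point; it rocks a little and stays if it is centred.
- stake_crown (a point): Highest point of the stake's dome, 90 mm above the table.
- punch: Loose plain brass punch, the only one without a coloured head: a round rod of 20 mm diameter, 110 mm long, with a half-ball foot of 10 mm radius and a flat top, about 0.28 kg. Starts upright in one of the block's three holes, its foot 10 mm and its top 120 mm above the table. Origin: lowest point of the round foot; z runs up along the rod.
- punch_tip (a point): Lowest point of the punch's round foot (the same point as the punch's origin).
- punch_block: Fixed wooden punch block, 60 (x) x 160 (y) x 40 (z) mm, with three blind vertical holes of 21.5 mm, 30 mm deep, in a row along its y at -55, 0 and +55 mm; punches stand 80 mm out of it. Origin: centre of its underside, on the table.
- rack: Fixed tool rack standing between stake and punch block: a wooden body 160 (x) x 50 (y) x 70 (z) mm with five upright tool handles (20 mm across, red, black and orange) in a row along its x, up to 140 mm above the table. Origin: centre of its underside, on the table.
- punch_blue: Loose dark steel punch with a blue head, same shape and size as the brass one, in another hole of the block. Origin: lowest point of its foot. To be left alone.
- punch_green: Loose dark steel punch with a green head, same shape and size as the brass one, in another hole of the block. Origin: lowest point of its foot. To be left alone.
- bowl: Loose blue ceramic bowl, 80 mm across, 35 mm high. Origin: centre of its underside. To be left alone.
- beaker: Loose dark blue enamel beaker, 60 mm across, 75 mm high. Origin: centre of its underside. To be left alone.
Not all that is in view belongs to the job. There is more than one size of the stake; the job needs the middle-sized.

How it is judged:
By the outcome, as a careful person would: the job done as asked, in the order asked, and still so for the second after the job is handed in, while the arm keeps its last pose, push and grip.
It also fails if it takes over 67 s, if anything falls off the work surface, if the arm or the gripper's body presses on something with over 40 N, if the wrist force passes 120 N, or if a joint passes its speed limit or range.

ROBOT

A 7-joint arm with a two-finger parallel gripper is mounted at the origin on the work surface. World frame = base frame: x ahead of the robot, y to its left, z up, the work surface at z = 0. Lengths are in m, angles in rad, forces in N, time in s.
With the tool pointing down it reaches from about 0.375 to 0.925 m from the base axis. Payload 3.1 kg.
Tool frame: the origin (TCP) lies between the finger pads; the fingertips stand 19 mm ahead of it and the grasp point (between the pads) is the TCP; z points along the fingers, y is the line along which they close (so a half turn about z gives the same grasp; the last joint's range is limited). The gripper opens to 85 mm and grips with 20 to 120 N. Pads are 22 mm wide; open, the fingers measure 114 mm over their backs; the gripper's body (76 mm by 85 mm) begins 54 mm behind the grasp point. The pads swing forward as they close: fully open they stand 13 mm farther back than shut.
Start: joints at [-0.098, 0.383, 0.044, 1.598, -0.018, 1.161, -0.05], TCP at [0.65, 0, 0.25] pointing down, gripper open.
Joint ranges: [-2.61, 2.61], [-0.41, 2.15], [-1.48, 1.57], [0, 2.5], [-1.57, 4.71], [0.05, 1.97], [-2.85, 2.85]. Speed limits (rad/s): [2.79, 2.79, 3.14, 3.14, 3.14, 3.14, 3.14].

INTERFACE

Orientations are given as a unit quaternion [x, y, z, w].
In Python, from bench import move_ptp, movel, move_j, move_gripper, pause, inverse_kinematics, read_camera, camera_params, MotionError, sign_off, look_for, tip_of, read_time_s, read_qpos, read_joint_vel, read_effort, read_eef_pos, read_tcp_rot, read_ft_force, read_ft_torque, read_finger_gap, read_grasp_force gives the robot as it stands. Calls block until the motion is done:
- move_ptp(position, orientation): joint-space move of the TCP to a pose.
- movel(position, orientation=None, speed=0.15): straight line of the TCP; orientation=None keeps the orientation; speed is the mean speed in m/s.
- move_j(angles): joint-space move.
- move_gripper(opening, effort=None): finger opening in m; effort is the grip in N (None keeps the last); returns when the fingers have stopped.
- pause(seconds).
- inverse_kinematics(position, orientation): joint angles nearest the present ones, or None.
- read_camera(name): name is "scene" or "side" or "wrist"; returns the picture (420x560x3 uint8, red, green, blue); there is no depth.
- camera_params(name): a dict with "K" (3x3 intrinsics, pixels), "camera_from_world" (4x4, takes a point from world to camera coordinates). Camera axes: x right, y down, z forward; pixel columns grow to the right and rows downward; lengths in m; the calibration is good to about 2 mm. A picture is of the moment at which its call begins: read the wrist's pose just before it. camera_params takes no time and is no camera call; for the wrist camera it gives the pose at the moment of the call.
A pose or a line that the arm cannot do raises MotionError and nothing moves.
- sign_off(): hands the job in; it is judged then, once.
Trained networks look in the newest picture that a camera, given by its name, has taken for a name from the list of things; names that differ only in an ending like _2 or _b are one class to them, and where a whole thing is asked for, a point or a joint stands for the part that bears it (a point fixed in the world has none). Each returns a list of dicts, best first, with "confidence" (0 to 1); they miss things now and then, are a little off and sometimes report something else, mostly with a low value. They report only what shows in the picture. A call takes as long as a camera call. They do not tell look-alikes from the thing itself.
- look_for(camera, name): "at" ([column, row] in pixels, amid what is visible of it).
- tip_of(camera, name): "at" ([column, row] in pixels: a listed point, or the origin of a listed thing).
Readings, each from a call of its own:
- read_time_s(): time.
- read_qpos(): joint angles.
- read_joint_vel(): joint speeds.
- read_effort(): joint torques, N m.
- read_eef_pos(): TCP position.
- read_tcp_rot(): TCP orientation.
- read_ft_force(): force on the tool from outside, world axes, zero at the start.
- read_ft_torque(): the same for the moment, N m.
- read_finger_gap(): finger opening in m.
- read_grasp_force(): force on a finger pad.
Only numpy, scipy, OpenCV 4.12 (cv2) and the standard library are available. Lean on these libraries where they do the work, as an engineer would, in place of code of your own. Each camera call takes 0.05 s, during which the arm holds its last target. There are 200 camera calls.

## Working session

There is one attempt and no reset: what is moved stays moved. The work goes in short steps, each a Python script; the robot and the scene stay as the last script left them, time stands still between calls to the robot, and variables do not carry over. Pictures are saved under pics/ and viewed, at most 13 in all, crops included, and the job is handed in when it is done.

```bash
ls; mkdir -p pics; python3 - <<'E'
from bench import *
import cv2,numpy as np
a=read_camera("scene");b=read_camera("side")
cv2.imwrite("pics/a.png",a[:,:,::-1]);cv2.imwrite("pics/b.png",b[:,:,::-1])
for c in("scene","side"):
    p=camera_params(c);M=p["camera_from_world"];print(c,(-M[:3,:3].T@M[:3,3]).round(3))
    for n in["tile_centre","tile","cork","stake","stake_crown","punch","punch_block","rack","punch_blue","punch_green","bowl","beaker"]:
        f=tip_of
        print(n,[(np.round(d["at"]).tolist(),round(d["confidence"],2)) for d in f(c,n)])
print(read_time_s())
E
```

```text
pics
scene [1.123 0.299 0.846]
tile_centre [([204.0, 241.0], 0.93), ([239.0, 195.0], 0.23)]
tile [([204.0, 243.0], 0.87), ([201.0, 241.0], 0.73)]
cork [([207.0, 251.0], 0.65)]
stake [([192.0, 176.0], 0.8), ([239.0, 197.0], 0.62), ([245.0, 148.0], 0.62)]
stake_crown [([193.0, 160.0], 0.97), ([247.0, 117.0], 0.91), ([235.0, 173.0], 0.67), ([201.0, 240.0], 0.59)]
punch [([422.0, 262.0], 0.6)]
punch_block [([400.0, 255.0], 0.95)]
rack [([294.0, 239.0], 0.61)]
punch_blue [([381.0, 243.0], 0.61), ([420.0, 264.0], 0.51)]
punch_green [([403.0, 253.0], 0.47)]
bowl [([333.0, 309.0], 0.79)]
beaker [([234.0, 318.0], 0.9)]
side [0.044 0.47  0.864]
tile_centre [([281.0, 162.0], 0.84)]
tile [([284.0, 161.0], 0.58)]
cork [([282.0, 173.0], 0.57)]
stake [([449.0, 220.0], 0.92), ([394.0, 171.0], 0.74), ([352.0, 202.0], 0.63)]
stake_crown [([463.0, 189.0], 0.95), ([361.0, 176.0], 0.92), ([398.0, 152.0], 0.69)]
punch [([188.0, 349.0], 0.78)]
punch_block [([212.0, 334.0], 0.72), ([215.0, 331.0], 0.44)]
rack [([276.0, 235.0], 0.59)]
punch_blue [([235.0, 321.0], 0.7), ([189.0, 350.0], 0.69)]
punch_green [([213.0, 333.0], 0.72)]
bowl [([180.0, 247.0], 0.9), ([276.0, 235.0], 0.26)]
beaker [([202.0, 183.0], 0.58)]
1.3
```

View pics/a.png

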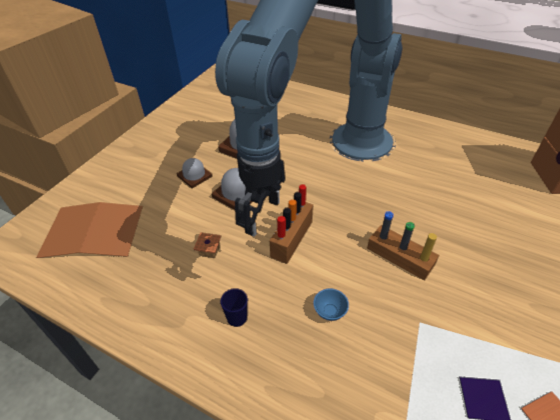

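View pics/b.png

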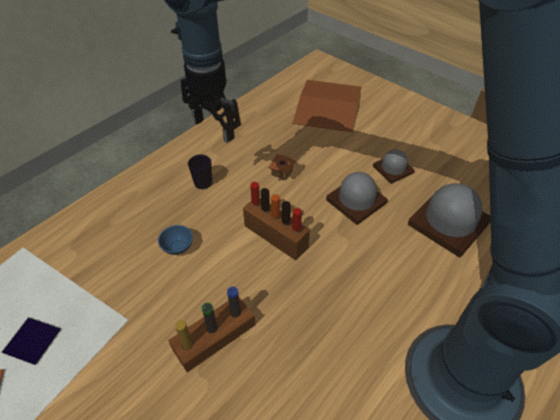

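```bash
cat > h.py <<'E'
from bench import *
import cv2,numpy as np
from scipy.spatial.transform import Rotation as R
def P(c):
    p=camera_params(c) if isinstance(c,str) else c
    return p["K"]@np.array(p["camera_from_world"])[:3]
def tri(obs):  # [(P,uv)]
    A=[]
    for M,(u,v) in obs: A+= [u*M[2]-M[0],v*M[2]-M[1]]
    x=np.linalg.svd(np.array(A)/np.linalg.norm(A,axis=1)[:,None])[2][-1]; return x[:3]/x[3]
def onz(M,uv,z):
    u,v=uv;A=np.array([u*M[2]-M[0],v*M[2]-M[1]])
    return np.r_[np.linalg.solve(A[:,:2],-A[:,2]*z-A[:,3]),z]
def proj(M,X): q=M@np.r_[X,1]; return q[:2]/q[2]
def down(yaw): return (R.from_euler('z',yaw)*R.from_quat(Q0)).as_quat()
Q0=[1,0,0,0]  # tool x=world x, y=-y, z down
E
python3 - <<'E'
from h import *
S,D=P("scene"),P("side")
pr={"tile":((204,241),(281,162)),"tileO":((204,243),(284,161)),"crownA":((193,160),(361,176)),"crownA'":((193,160),(398,152)),"crownB":((247,117),(463,189)),"crownC":((235,173),(361,176)),"crownC'":((235,173),(398,152)),"crownB'":((247,117),(361,176)),
"punch":((422,262),(188,349)),"pblk":((400,255),(212,334)),"rack":((294,239),(276,235)),"blue":((381,243),(235,321)),"green":((403,253),(213,333)),"bowl":((333,309),(180,247)),"beaker":((234,318),(202,183))}
for k,(a,b) in pr.items():
    X=tri([(S,a),(D,b)]);print(k,X.round(4),(proj(S,X)-a).round(1),(proj(D,X)-b).round(1))
print(read_tcp_rot(),read_eef_pos())
E
```

```text
tile [ 0.6248 -0.1913  0.037 ] [1. 1.] [ 0.8 -1. ]
tileO [ 0.6241 -0.1978  0.0307] [-0.6 -0.5] [-0.4  0.6]
crownA [ 0.4349 -0.3134  0.0765] [13.3 11.5] [  9.2 -17.3]
crownA' [ 0.3997 -0.3893  0.0663] [-0.5 -0.5] [-0.4  0.7]
crownB [ 0.201  -0.3194  0.1197] [-0.7 -0.9] [-1.   1.4]
crownC [ 0.4115 -0.2336  0.087 ] [-0.7 -0.8] [-0.7  1. ]
crownC' [ 0.38   -0.2894  0.0914] [-11.5 -14.2] [-13.5  17.5]
crownB' [ 0.3647 -0.1754  0.2208] [11.4 11.8] [ 10.2 -19. ]
punch [0.4237 0.3085 0.0213] [0.5 0.3] [ 0.7 -0.4]
pblk [0.4171 0.2541 0.0092] [0.4 0.3] [ 0.6 -0.4]
rack [ 0.4883 -0.0116  0.0064] [-1. -1.] [-1.1  1.1]
blue [0.4025 0.2015 0.0091] [1.1 0.8] [ 1.4 -1.1]
green [0.4139 0.2565 0.0179] [-0.5 -0.4] [-0.8  0.5]
bowl [0.6327 0.1604 0.0058] [-1.1 -1.1] [-1.3  0.9]
beaker [ 0.7555 -0.024  -0.0028] [1.  1.1] [ 0.9 -0.8]
[ 7.07096051e-01  7.07117511e-01  2.05679943e-05 -8.48801630e-06] [6.50004207e-01 3.83838622e-05 2.50283378e-01]
```

Scene view: the middle stake is at scene (235,183) / side (360,190). The small one is at (193,170) and the big one at (245,135). The tile on the cork is at scene (207,243) / side (282,164). It could be confused with the copper and purple squares on the paper at lower right (485,395) and the copper sheet at (90,230). The yellow brass punch is at scene (430,245) / side (183,335), next to green (407,235) and blue (387,225). Triangulated heights fit the description: crown 87 mm, tile top 37 mm. Next I'll take close wrist views.

```bash
python3 - <<'E'
from h import *
import pickle
q=read_tcp_rot()
out=[]
def snap(n,names):
    p=camera_params("wrist");im=read_camera("wrist");M=P(p)
    cv2.imwrite(f"pics/w_{n}.png",im[:,:,::-1])
    for k in names:
        r=[(np.round(d["at"],1).tolist(),round(d["confidence"],2)) for d in tip_of("wrist",k)][:4]
        print(n,k,r); out.append((n,k,M,r))
def go(x,y,z):
    try: move_ptp([x,y,z],q)
    except MotionError as e: print(e)
go(.62,-.15,.25);snap("t1",["tile_centre","tile","cork"])
go(.60,-.22,.22);snap("t2",["tile_centre","tile","cork"])
go(.46,-.22,.27);snap("s1",["stake_crown"])
go(.42,-.19,.25);snap("s2",["stake_crown"])
go(.45,.02,.3);
go(.45,.27,.27);snap("p1",["punch","punch_block","punch_blue","punch_green"])
go(.46,.32,.27);snap("p2",["punch","punch_block","punch_blue","punch_green"])
pickle.dump(out,open("o.pkl","wb"));print(read_time_s())
a=[cv2.resize(cv2.imread(f"pics/w_{n}.png"),(392,294)) for n in["t1","t2","s1","s2"]]
cv2.imwrite("pics/m1.png",np.vstack([np.hstack(a[:2]),np.hstack(a[2:])]))
E
```

```text
t1 tile_centre [([284.9, 216.3], 0.98)]
t1 tile [([283.9, 213.8], 0.94)]
t1 cork []
t2 tile_centre [([307.2, 155.8], 0.63)]
t2 tile [([305.6, 155.7], 0.74)]
t2 cork []
s1 stake_crown [([226.2, 205.4], 0.74), ([231.7, 327.5], 0.71), ([240.2, 183.9], 0.71), ([10.7, 298.0], 0.66)]
s2 stake_crown [([265.7, 360.0], 0.87), ([43.9, 336.6], 0.62), ([269.3, 243.1], 0.57)]
p1 punch [([261.9, 139.2], 0.91)]
p1 punch_block [([252.9, 186.0], 0.97)]
p1 punch_blue [([244.9, 228.4], 0.9), ([249.5, 186.1], 0.34)]
p1 punch_green [([250.8, 186.4], 0.59)]
p2 punch []
p2 punch_block [([250.1, 225.1], 0.58)]
p2 punch_blue [([238.1, 268.2], 0.87)]
p2 punch_green [([243.0, 230.5], 0.79)]
6.625
```

View pics/m1.png

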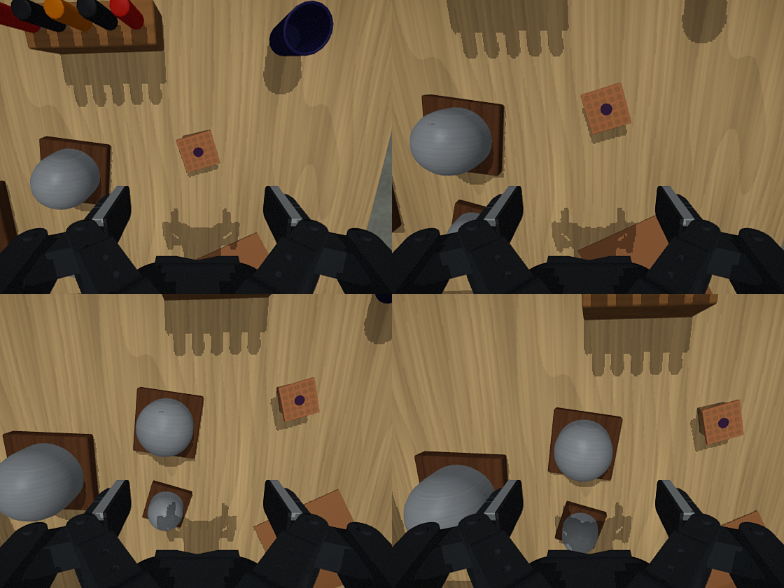

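View pics/w_p1.png

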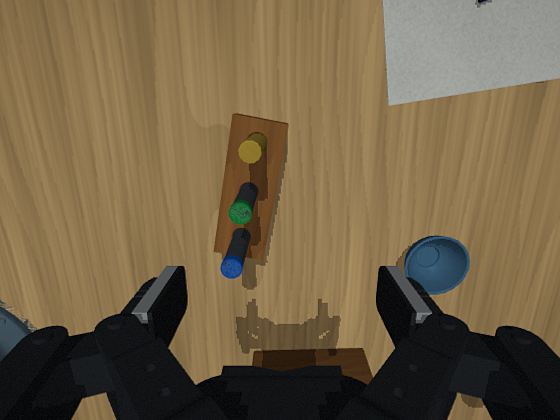

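Wrist views: the tile with its purple spot is at about (285,216) in t1, yawed some 20°, on its cork. In s2 the middle stake is at about (275,222), the big one at lower left and the small one at (269,340). The brass punch top is at (250,151) in p1. Its end position next to green (240,213) and blue (232,268) confirms the choice. I'll refine these by fitting silhouettes.

```bash
cat > fit.py <<'E'
from h import *
from scipy.optimize import least_squares
def blob(mask,near):
    mask=cv2.morphologyEx(mask.astype(np.uint8),cv2.MORPH_OPEN,np.ones((3,3)))
    n,l,s,c=cv2.connectedComponentsWithStats(mask)
    i=1+np.argmin([np.hypot(*(c[k]-near))+(1e3 if s[k,4]<25 else 0) for k in range(1,n)])
    cs,_=cv2.findContours((l==i).astype(np.uint8),cv2.RETR_EXTERNAL,cv2.CHAIN_APPROX_NONE)
    return max(cs,key=cv2.contourArea)
def cen(c):
    m=cv2.moments(c);return np.array([m["m10"],m["m01"]])/m["m00"]
def hull(M,pts): return cv2.convexHull(np.array([proj(M,p) for p in pts],np.float32))
th=np.linspace(0,2*np.pi,60,endpoint=False)
ring=lambda r,z:np.c_[r*np.cos(th),r*np.sin(th),0*th+z]
STAKE=np.vstack([ring(.045,.02)]+[ring(.045*np.cos(a),.045+.045*np.sin(a)) for a in np.linspace(0,1.57,15)])
PUNCH=np.vstack([ring(.01,.04),ring(.01,.12)])
def fit(model,views,x0,free_z=False):
    def f(x):
        d=np.r_[x[:2],x[2] if free_z else 0]
        return np.concatenate([cen(hull(M,model+d))-cen(c) for M,c in views])
    r=least_squares(f,list(x0)+[0]*free_z,x_scale=.01,diff_step=1e-4);return r.x,f(r.x)
def img(n): return cv2.imread(f"pics/w_{n}.png")
E
python3 - <<'E'
from fit import *
import pickle
o=pickle.load(open("o.pkl","rb"));Ms={n:M for n,_,M,_ in o}
def hsv(n): return cv2.split(cv2.cvtColor(img(n),cv2.COLOR_BGR2HSV))
V=[]
for n,near in(("s1",(237,190)),("s2",(275,222)),("t1",(92,255))):
    h,s,v=hsv(n);c=blob((s<50)&(v>60)&(v<235),near);V.append((Ms[n],c))
    x,r=fit(STAKE,[V[-1]],(.41,-.234));print("stake",n,x.round(4),cv2.contourArea(c),cv2.contourArea(hull(Ms[n],STAKE+[*x,0])))
print("joint z",[a.round(4) for a in fit(STAKE,V,(.41,-.234),True)])
V=[]
for n,near in(("p1",(252,149)),("p2",(246,190))):
    h,s,v=hsv(n);c=blob((h>22)&(h<32)&(s>140)&(v>60),near);V.append((Ms[n],c))
    x,r=fit(PUNCH,[V[-1]],(.424,.308));print("punch",n,cen(c).round(1),x.round(4),cv2.contourArea(c),cv2.contourArea(hull(Ms[n],PUNCH+[*x,0])))
print("joint z",[a.round(4) for a in fit(PUNCH,V,(.424,.308),True)])
obs=[]
for n,near in(("t1",(284,217)),("t2",(306,156))):
    h,s,v=hsv(n);sp=blob((h>120)&(h<170)&(v<110),near);u=cen(sp);obs.append((Ms[n],u))
    t=blob(((h<13)|(h>120))&(s>80)&(v>60),near);p=[onz(Ms[n],q[0],.036)[:2] for q in t]
    r=cv2.minAreaRect(np.array(p,np.float32)*1000);print("tile",n,u.round(1),onz(Ms[n],u,.036).round(4),r)
print("tile tri",tri(obs).round(4))
E
```

```text
stake s1 [ 0.4103 -0.2314] 5296.0 5498.25416780368
stake s2 [ 0.4104 -0.2314] 5715.5 5915.92295653827
stake t1 [ 0.4093 -0.2309] 6255.0 6701.52361193145
joint z [array([ 0.4105, -0.2306,  0.0017]), array([-0.1107, -0.2759, -0.037 , -0.1431,  0.1516,  0.4187])]
punch p1 [249.6 150.9] [0.4225 0.3061] 394.5 636.6499634638894
punch p2 [241.9 213. ] [0.4209 0.2996] 310.0 813.2762993669603
joint z [array([0.4255, 0.3102, 0.0324]), array([-0.3645, -0.0269,  0.3922,  0.037 ])]
tile t1 [282.9 216.9] [ 0.6214 -0.188   0.036 ] ((621.3262329101562, -187.2187042236328), (55.29999542236328, 56.544960021972656), 17.001529693603516)
tile t2 [305.7 155.7] [ 0.6214 -0.1879  0.036 ] ((621.37451171875, -187.92739868164062), (55.21107482910156, 55.42861557006836), 16.966323852539062)
tile tri [ 0.6214 -0.1879  0.0361]
```

Measured results:
- **Tile:** (0.6214, -0.1879), top at 36 mm, yaw 17°, 56 mm wide.
- **Stake:** (0.4104, -0.2312), and the height fits.

The tile has to be held by the fingertips only, because the dome falls away just 9.8 mm at its edges. So I'll find the fingertip reach at 56 mm opening with a light touch on the table, then grasp.

```bash
python3 - <<'E'
from h import *
q0=np.array([.70711,.70711,0,0])
q=(R.from_euler('z',17,degrees=True)*R.from_quat(q0)).as_quat()
move_ptp([.45,.1,.33],q0)
move_ptp([.67,-.10,.12],q)
move_gripper(.056,40)
movel([.67,-.10,.032],q,.1)
f0=read_ft_force()[2];z=.032;off=None
while z>.006:
    z-=.0015;movel([.67,-.10,z],q,.03);f=read_ft_force()[2]-f0
    if abs(f)>2.5: off=read_eef_pos()[2];break
print("gap",read_finger_gap(),"off",off,"f",f,"t",read_time_s())
movel([.67,-.10,.1],q,.25)
move_gripper(.078)
move_ptp([.6214,-.1879,.1],q)
print(read_time_s())
E
```

```text
gap 0.05635807673694127 off 0.01502242883631708 f 5.969747030530299 t 13.3417
14.6667
```

```bash
python3 - <<'E'
from fit import *
q=(R.from_euler('z',17,degrees=True)*R.from_quat([.70711,.70711,0,0])).as_quat()
movel([.6214,-.1879,.0425],q,.12)
f0=read_ft_force()
move_gripper(.050,40)
print("gap",read_finger_gap(),read_grasp_force(),read_eef_pos(),read_ft_force()-np.array(f0))
movel([.6214,-.1879,.16],q,.12)
print("gap",read_finger_gap(),read_grasp_force(),read_ft_force()-np.array(f0))
im=read_camera("wrist");cv2.imwrite("pics/w_g.png",im[:,:,::-1])
M=P("wrist");h,s,v=cv2.split(cv2.cvtColor(im,cv2.COLOR_RGB2HSV))
print(tip_of("wrist","tile_centre"),proj(M,[.6214,-.1879,.1535]),read_time_s())
E
```

```text
gap 0.05418825525536563 43.36935639381409 [ 0.62286675 -0.18824849  0.04415804] [0.37382327 1.01427193 3.89517173]
gap 0.054434912523993996 42.86328077316284 [-0.95460698 -0.26746154 -1.3173026 ]
[{'at': [284.8, 279.9], 'confidence': 0.61}] [283.96796481 286.11451033] 16.8583
```

View pics/w_g.png

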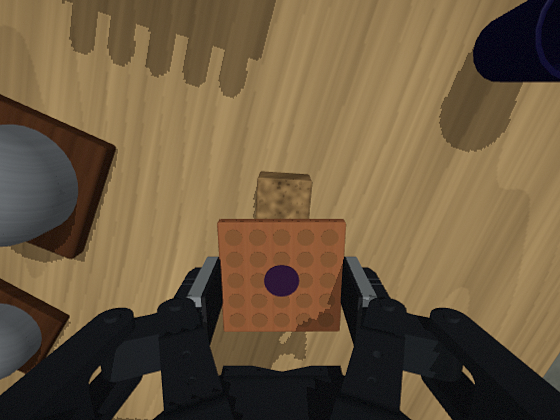

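Tile is held between the pads and looks nearly level, with the spot at (282,281). I'll check its pose with PnP on the corners.

```bash
cat > tilepose.py <<'E'
from fit import *
def tilepose(im,p,near=(282,281)):
    h,s,v=cv2.split(cv2.cvtColor(im,cv2.COLOR_RGB2HSV))
    m=(((h<13)|(h>120))&(s>80)&(v>45)).astype(np.uint8)
    c=cv2.convexHull(blob(cv2.morphologyEx(m,cv2.MORPH_OPEN,np.ones((7,7))),near))
    e=.02*cv2.arcLength(c,True);a=cv2.approxPolyDP(c,e,True)[:,0].astype(np.float32)
    if len(a)!=4: print("corners",a.tolist());return
    cv2.cornerSubPix(cv2.cvtColor(im,cv2.COLOR_RGB2GRAY),a,(4,4),(-1,-1),(3,50,.01))
    k=np.argsort(np.arctan2(*(a-a.mean(0)).T[::-1]));a=a[k] # TL,TR,BR,BL in image
    W=np.array([[-28,28,0],[28,28,0],[28,-28,0],[-28,-28,0]],float)/1000
    T=np.array(p["camera_from_world"])
    n,rv,tv,er=cv2.solvePnPGeneric(W,a[:,None].astype(float),np.array(p["K"]),None,flags=cv2.SOLVEPNP_IPPE)
    print("corners",a.round(1).tolist())
    for r,t,e in zip(rv,tv,er):
        Rw=T[:3,:3].T@cv2.Rodrigues(r)[0];x=T[:3,:3].T@(t[:,0]-T[:3,3]);print("top centre",x.round(4),"normal",Rw[:,2].round(3),"xaxis",Rw[:,0].round(3),"err",e)
E
python3 - <<'E'
from tilepose import *
print(read_eef_pos(),R.from_quat(read_tcp_rot()).as_matrix()[:,2].round(3))
p=camera_params("wrist");im=read_camera("wrist");tilepose(im,p)
M=P(p);print(onz(M,(281.8,280.7),.1535).round(4),onz(M,(281.8,280.7),.150).round(4))
# side/scene check of height
for c in("scene","side"):
    read_camera(c);print(c,tip_of(c,"tile_centre")[:2],proj(P(c),[.6214,-.1879,.1535]))
E
```

```text
[ 0.62042675 -0.18764839  0.15851422] [-0.003  0.001 -1.   ]
corners [[218.3000030517578, 219.5], [343.3999938964844, 218.8000030517578], [275.1000061035156, 314.6000061035156], [237.39999389648438, 311.20001220703125]]
top centre [ 0.6161 -0.19    0.1329] normal [0.484 0.298 0.823] xaxis [ 0.873 -0.098 -0.478] err [18.52321542]
top centre [ 0.6124 -0.1883  0.1344] normal [-0.631  0.529  0.567] xaxis [0.776 0.45  0.443] err [19.01592105]
[ 0.6198 -0.1856  0.1535] [ 0.6203 -0.1875  0.15  ]
scene [] [199.87157987 209.43914884]
side [{'at': [281.6, 125.6], 'confidence': 0.73}] [281.90607434 127.36417354]
```

```bash
python3 - <<'E'
from h import *
p=camera_params("wrist");T=np.array(p["camera_from_world"])
im=read_camera("wrist");g=cv2.cvtColor(im,cv2.COLOR_RGB2GRAY)
W=np.array([[-28,28,0],[28,28,0],[28,-28,0],[-28,-28,0]],float)/1000
a=np.array([[218,220],[346,219],[338,331],[225,331]],np.float32)
cv2.cornerSubPix(g,a,(4,4),(-1,-1),(3,50,.01));print(a)
n,rv,tv,er=cv2.solvePnPGeneric(W,a[:,None].astype(float),np.array(p["K"]),None,flags=cv2.SOLVEPNP_IPPE)
for r,t,e in zip(rv,tv,er):
    Rw=T[:3,:3].T@cv2.Rodrigues(r)[0];x=T[:3,:3].T@(t[:,0]-T[:3,3]);print(x.round(4),Rw[:,2].round(3),Rw[:,0].round(3),e)
E
```

```text
[[218.2559  219.51259]
 [343.36472 218.85887]
 [339.1773  330.4001 ]
 [223.53972 328.07703]]
[ 0.6206 -0.1878  0.1475] [-0.037  0.027  0.999] [0.954 0.298 0.027] [0.48487217]
[ 0.6195 -0.1832  0.1476] [-0.209  0.794  0.571] [ 0.962  0.271 -0.025] [6.80400553]
```

Tile centre coincides with the TCP to within 0.3 mm, level within noise. Now I'll place it, lowering to light contact.

```bash
python3 - <<'E'
from h import *
q=(R.from_euler('z',17,degrees=True)*R.from_quat([.70711,.70711,0,0])).as_quat()
C=np.array([.4104,-.2312]);g=np.array([*C,.17])
move_ptp(g,q)
g=np.array([*C,.112]);movel(g,q,.12);pause(.15)
e=g-np.array(read_eef_pos());print("err",e.round(4))
cmd=g+e;movel(cmd,q,.03);pause(.15)
print("pos",np.round(read_eef_pos(),4),"z axis",R.from_quat(read_tcp_rot()).as_matrix()[:,2].round(4))
f0=np.array(read_ft_force())
for i in range(14):
    cmd[2]-=.001;movel(cmd,q,.02);f=np.array(read_ft_force())-f0
    if f[2]>2: break
print(i,np.round(read_eef_pos(),4),f.round(2),np.round(read_ft_torque(),3),read_time_s())
p=camera_params("wrist");im=read_camera("wrist");cv2.imwrite("pics/w_pl.png",im[:,:,::-1])
E
```

```text
err [-0.0012  0.0004 -0.001 ]
pos [ 0.4092 -0.2308  0.1111] z axis [ 3.e-04 -1.e-04 -1.e+00]
7 [ 0.4094 -0.2309  0.1039] [-2.91  1.23  5.96] [0.162 0.433 0.005] 21.2083
```

View pics/w_pl.png

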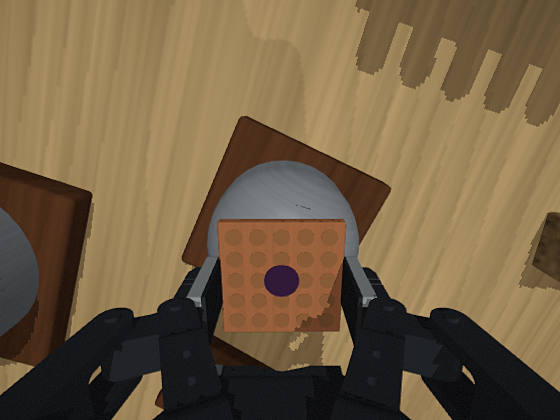

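Contact came at TCP z = 0.1039, as expected. The dome spans columns 208–359 (centre 283.5) against the tile centre at 282, which is about 1 mm off in x and agrees with the TCP reading. I'll shift by that and release.

```bash
python3 - <<'E'
from h import *
q=(R.from_euler('z',17,degrees=True)*R.from_quat([.70711,.70711,0,0])).as_quat()
g=np.array([.4104,-.2312,.109]);movel(g,q,.03);pause(.3)
print("pos",np.round(read_eef_pos(),4))
f0=np.array(read_ft_force())
for i in range(10):
    g[2]-=.0007;movel(g,q,.015);pause(.05);f=np.array(read_ft_force())-f0
    if f[2]>1.5: break
print(i,np.round(read_eef_pos(),4),f.round(2),read_time_s())
move_gripper(.085)
pause(.2)
print(read_finger_gap())
movel([.4104,-.2312,.2],q,.1)
p=camera_params("wrist");im=read_camera("wrist");cv2.imwrite("pics/w_rel.png",im[:,:,::-1])
b=read_camera("side");cv2.imwrite("pics/b2.png",b[:,:,::-1])
M=P(p)
print(tip_of("wrist","tile_centre"),proj(M,[.4104,-.2312,.096]),read_time_s())
m=np.vstack([cv2.imread("pics/w_rel.png")[80:380,80:480],cv2.resize(cv2.imread("pics/b2.png")[120:240,300:460],(400,300))])
cv2.imwrite("pics/m2.png",m)
E
```

```text
pos [ 0.4102 -0.2311  0.1088]
7 [ 0.4104 -0.2312  0.1039] [-1.36  2.96  6.72] 24.3167
0.08487387600137682
[{'at': [284.6, 216.9], 'confidence': 0.75}] [282.4208411  216.83895664] 26.2
```

View pics/m2.png

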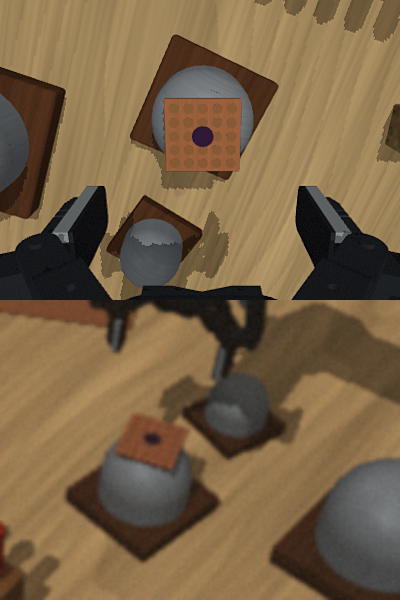

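The tile sits level on the crown, with the spot at wrist (282,217) against the predicted (282.4,216.8). Next I'll refine the punch position, using only its top disc.

```bash
python3 - <<'E'
from fit import *
import pickle
q0=np.array([.70711,.70711,0,0])
o=pickle.load(open("o.pkl","rb"));Ms={n:M for n,_,M,_ in o}
q=(R.from_euler('z',-11,degrees=True)*R.from_quat(q0)).as_quat()
move_ptp([.42,-.1,.30],q0);move_ptp([.4255,.27,.25],q);pause(.2)
p=camera_params("wrist");im=read_camera("wrist");cv2.imwrite("pics/w_p3.png",im[:,:,::-1]);Ms["p3"]=P(p)
obs=[];T=None
for n in("p1","p2","p3"):
    near=proj(Ms[n],[.4255,.310,.12])
    h,s,v=cv2.split(cv2.cvtColor(img(n),cv2.COLOR_BGR2HSV))
    k=(h>22)&(h<32)&(s>140)&(v>95)
    c=blob(k,near);u=cen(c);obs.append((Ms[n],u));d=hull(Ms[n],ring(.01,.12)+np.r_[onz(Ms[n],u,.12)[:2],0])
    print(n,near.round(),u.round(1),onz(Ms[n],u,.12).round(4),cv2.contourArea(c),cv2.contourArea(d),cv2.boundingRect(c))
print(tri(obs).round(4),tri(obs[::2]).round(4))
read_camera("wrist");print([tip_of("wrist",k)[:1] for k in("punch","punch_block","punch_green")],read_time_s())
cv2.imwrite("pics/c3.png",img("p3")[60:300,130:450])
E
```

```text
p1 [250. 150.] [249.5 151.2] [0.4247 0.3087 0.12  ] 380.0 454.81640247348696 (239, 140, 22, 23)
p2 [243. 212.] [242.  213.2] [0.4248 0.3088 0.12  ] 302.0 382.0354335283628 (232, 204, 21, 20)
p3 [270. 156.] [269.4 157.4] [0.4246 0.3089 0.12  ] 441.0 519.2390443084296 (258, 145, 24, 25)
[0.4246 0.3087 0.1196] [0.4245 0.3086 0.1183]
[[{'at': [275.6, 148.6], 'confidence': 0.65}], [{'at': [276.5, 193.7], 'confidence': 0.81}], [{'at': [270.4, 193.4], 'confidence': 0.65}]] 28.7417
```

View pics/c3.png

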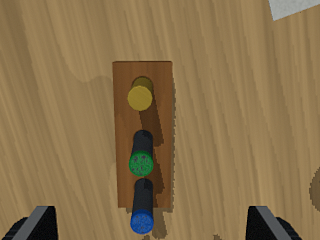

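Brass punch is at (0.4246, 0.3088) with its top at 120 mm, and the block edges line up with the tool at -11° yaw. I'll grasp it, lift and look.

```bash
python3 - <<'E'
from h import *
q=(R.from_euler('z',-11,degrees=True)*R.from_quat([.70711,.70711,0,0])).as_quat()
X=np.array([.4246,.3088])
move_gripper(.05,70)
move_ptp([*X,.16],q);movel([*X,.095],q,.12);pause(.3)
print(np.round(read_eef_pos(),4))
f0=np.array(read_ft_force())
move_gripper(.012,70);pause(.1)
zg=read_eef_pos();print("grasp",np.round(zg,4),read_finger_gap(),read_grasp_force(),(np.array(read_ft_force())-f0).round(2))
movel([*X,.14],q,.08);print((np.array(read_ft_force())-f0).round(2))
movel([*X,.29],q,.15);pause(.3)
print("up",np.round(read_eef_pos(),4),read_finger_gap(),(np.array(read_ft_force())-f0).round(2),np.round(read_ft_torque(),3))
for c in("scene","side"):
    im=read_camera(c);cv2.imwrite(f"pics/{c}_u.png",im[:,:,::-1])
    t=np.array(read_eef_pos());a,b=proj(P(c),t-[0,0,.085]),proj(P(c),t+[0,0,.025])
    print(c,tip_of(c,"punch_tip")[:1],"pred tip",a.round(1),"top",b.round(1))
    u=int(np.clip(a[0]-60,0,440)),int(np.clip(a[1]-110,0,270))
    cv2.imwrite(f"pics/{c}_uc.png",cv2.resize(im[u[1]:u[1]+150,u[0]:u[0]+120,::-1],(400,500)))
cv2.imwrite("pics/m4.png",np.hstack([cv2.imread(f"pics/{c}_uc.png") for c in("scene","side")]))
print(read_time_s())
E
```

```text
[0.425  0.3091 0.0957]
grasp [0.4248 0.3089 0.0952] 0.018364541357383135 68.160320520401 [0.36 0.36 1.39]
[-0.24 -1.3  -3.64]
up [0.4243 0.3086 0.2893] 0.018212293738724312 [ 0.84 -0.08 -3.51] [ 0.008 -0.035  0.032]
scene [{'at': [442.3, 209.2], 'confidence': 0.5}] pred tip [442.8 210.4] top [458.1 170.8]
side [{'at': [170.1, 300.3], 'confidence': 0.64}] pred tip [170.9 300.4] top [157.1 262. ]
33.5
```

View pics/m4.png

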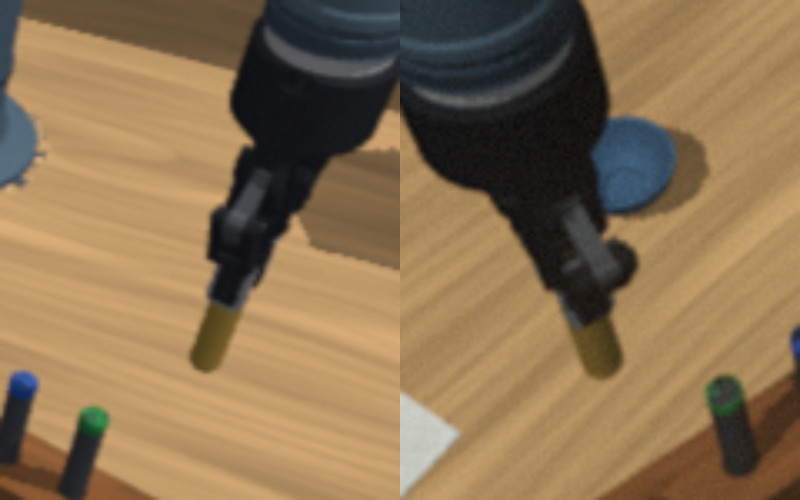

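Punch is upright in the gripper. The tip is seen at scene (442,209) and side (170,300), within 1 px of the TCP − 85 mm prediction. Now I'll carry it over the rack.

```bash
python3 - <<'E'
from h import *
q=(R.from_euler('z',-11,degrees=True)*R.from_quat([.70711,.70711,0,0])).as_quat()
movel([.488,-.012,.29],q,.2)
movel([.4104,-.2312,.29],q,.2)
pause(.2)
g=np.array([.4104,-.2312,.211]);movel(g,q,.1);pause(.5)
print(np.round(read_eef_pos(),4),R.from_quat(read_tcp_rot()).as_matrix()[:,2].round(4))
for c in("scene","side","wrist"):
    p=camera_params(c);im=read_camera(c);cv2.imwrite(f"pics/{c}_f.png",im[:,:,::-1]);t=np.array(read_eef_pos())
    print(c,[np.round(d["at"],1) for d in tip_of(c,"punch_tip")[:1]],proj(P(p),t-[0,0,.0852]).round(1),[np.round(d["at"],1) for d in tip_of(c,"tile_centre")[:1]],proj(P(p),[.4104,-.2312,.096]).round(1))
a,b=cv2.imread("pics/scene_f.png")[120:220,180:280],cv2.imread("pics/side_f.png")[110:210,310:410]
cv2.imwrite("pics/m5.png",np.hstack([cv2.resize(x,(400,400),interpolation=cv2.INTER_CUBIC) for x in(a,b)]))
print(read_time_s())
E
```

```text
[ 0.4104 -0.2312  0.2111] [ 2.e-04 -1.e-04 -1.e+00]
scene [array([234.9, 162.3])] [233.9 161.4] [array([230.8, 171.4])] [234.9 169.8]
side [array([356. , 165.8])] [362.2 166. ] [array([361.1, 173.7])] [360.6 175.1]
wrist [array([282.4, 222.1])] [281.7 224.3] [array([284.2, 209.1])] [281.6 211.3]
38.6917
```

View pics/m5.png

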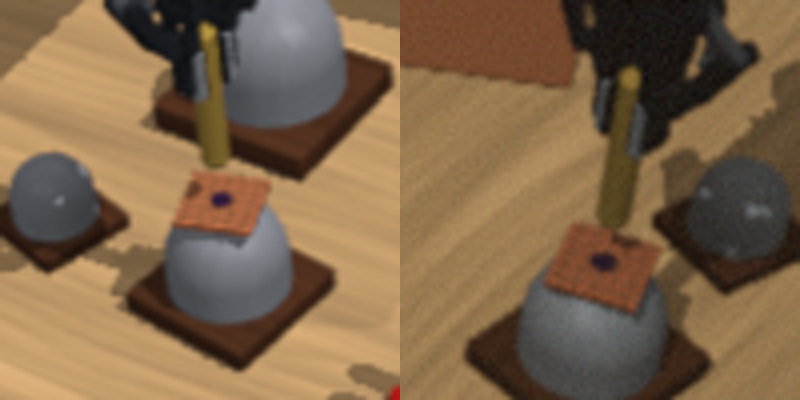

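Tile is still level. The spot is at scene (235,170) / side (361,175.5) and the tip at scene (234,161) / side (363,166), all within 1 px of prediction. Final 20 mm down.

```bash
python3 - <<'E'
from h import *
q=(R.from_euler('z',-11,degrees=True)*R.from_quat([.70711,.70711,0,0])).as_quat()
movel([.4104,-.2312,.1915],q,.03);pause(.6)
t=np.array(read_eef_pos());print(t.round(4),read_finger_gap())
for c in("scene","side"):
    im=read_camera(c);cv2.imwrite(f"pics/{c}_z.png",im[:,:,::-1]);print(c,proj(P(c),t-[0,0,.0852]).round(1))
a,b=cv2.imread("pics/scene_z.png")[120:220,180:280],cv2.imread("pics/side_z.png")[110:210,310:410]
cv2.imwrite("pics/m6.png",np.hstack([cv2.resize(x,(400,400),interpolation=cv2.INTER_CUBIC) for x in(a,b)]))
print(read_time_s())
E
```

```text
[ 0.4104 -0.2312  0.1915] 0.018595541840291493
scene [234.6 167. ]
side [361.1 172. ]
40.1917
```

View pics/m6.png

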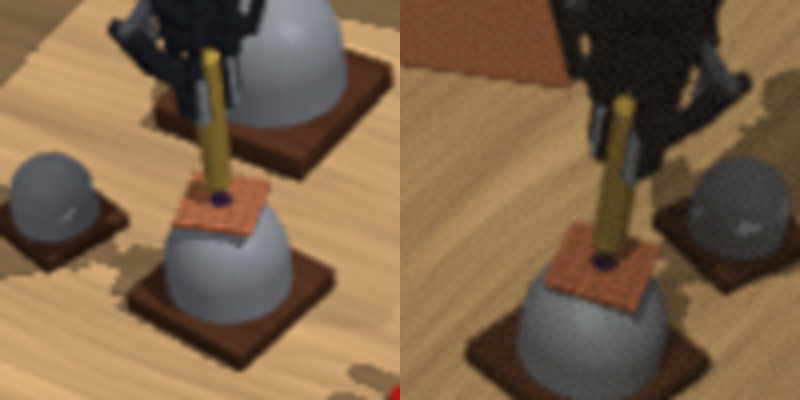

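The tip hovers about 10 mm above the spot (scene (234.5,167), side (361,172)), and the tile hasn't moved. Handing in.

```bash
python3 -c "
from bench import *
print(sign_off())"
```

```text
the job is handed in; nothing more can be done
None
```

I handed the job in at about 40 s; sign-off gave no verdict. The last pictures show the tile level and centred on the middle stake, and the brass punch held upright about 10 mm above the tile's centre without touching it.

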